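Roll the drained vertebrae up to their seats

ROBOT

A 6-joint arm with a two-finger parallel gripper is mounted at the origin on the work surface. World frame = base frame: x ahead of the robot, y to its left, z up, the work surface at z = 0. Lengths are in mm, angles in rad, forces in N, time in s.
With the tool pointing down it reaches from about 350 to 875 mm from the base axis. Payload 4.2 kg.
Tool frame: the origin (TCP) lies midway between the tips of the shut fingers; the grasp point (between the pads) lies 19 mm behind it; y points along the fingers, x is the direction in which the jaws open and shut, and the axes are right-handed (so a half turn about y gives the same grasp; the last joint's range is limited). The gripper opens to 87 mm and grips with 3 to 60 N. Pads are 19 mm wide; open, the fingers measure 117 mm over their backs; the gripper's body (75 mm by 190 mm) begins 51 mm behind the grasp point.
Start: joints at [1.377, 0.385, 0.008, 0, -1.194, -0.259], TCP at [273.394, 562.009, 222.55] pointing down, gripper open.
Joint ranges: [-3.14, 3.14], [-1.21, 2.06], [-1.07, 1.41], [-3.16, 2.05], [-2.99, -0.16], [-3.1, 3.1]. Speed limits (rad/s): [2.79, 2.79, 3.14, 3.14, 3.14, 3.14].

INTERFACE

Orientations are given as a unit quaternion [w, x, y, z].
In Python, from cell import robot gives the robot as it stands.
- The arm moves only by the tool drive_tool, never from a script. Its argument "plan" is a list that holds one entry, the list of rows, each a list of 7 numbers: the shift along the world's x, y, z in mm, then the turn, a rotation vector about the world's x, y, z in degrees, then the opening, from 0 (shut) to 1 (fully open). A call has 1 to 20 rows; each row shifts and turns the commanded pose from where the row before left it; what a row does not reach is not made up. A row lasts 1/8 s, in which the tool goes at most 62.5 mm and 10.7 degrees, less where a joint would pass 70% of its speed; a pose out of reach is approached as far as the arm can. A call is refused whole if a number of a shift passes 62.5 or a number of a turn 10.7, either way. A call with a gripper value outside its range is refused whole. The fingers move at their own pace and stop on an object; "grip_force" is the grip in N (left out, the last holds). Time passes only in rows, so rows that do not move let the fingers close. It gives the time, the measured TCP pose, the force and the opening at its end, in the units of the state.
- robot.sense(): the state, without advancing time (a new reading comes with each control period).
- robot.grab_frame(name): name is "scene" or "top" or "wrist"; returns a dict with "img" (400x640x3 uint8, blue, green, red), "depth" (400x640 float32, mm along the optical axis (not along the pixel's ray), 0 where there is no reading), "K" (3x3 intrinsics, pixels), "pose" (4x4, takes a point from camera to world coordinates); the wrist camera has in their place "mount" (4x4, takes a point from camera to tool coordinates, whose origin is the TCP and whose axes are the tool frame's). Camera axes: x right, y up, looking along -z (the intrinsics and any distortion apply to the point x, -y, -z); pixel columns grow to the right and rows downward; lengths in mm; the calibration is good to about 2 mm. A picture is of the moment at which its call begins: read the wrist's pose just before it.
- robot.sign_off(): hands the job in, once; it reports no verdict.
The state is a dict: "clock": time; "joint_positions": joint angles; "qd": joint speeds; "effort": joint torques, N m; "tcp_pos": TCP position; "ee_rot": TCP orientation; "wrist_force": force on the tool from outside, world axes, zero at the start; "ft_torque": the same for the moment, N m; "grip_width": finger opening in mm.
Only numpy, scipy, OpenCV 4.12 (cv2) and the standard library are available. Lean on these libraries where they do the work, as an engineer would, in place of code of your own. Each camera call takes 0.05 s, during which the arm holds its last target. There are 200 camera calls.

TASK

Two disc-shaped fossil vertebrae have finished dripping at the low end of the sloped draining rack. With the closed fingertips gently nudge each of them up its own gutter and over the small cross rib, and leave it settled in the seat between the rib and the end stop, where it cannot roll back; do not grip or lift them or let them run. Leave the ball-shaped coral nodule, which is still dripping, at the low end of its gutter, and disturb nothing else on the table.

Things in the scene. Friction and masses are not known exactly. Their poses are not given: they have to be found in the camera images.
- gutters: three parallel aluminium channels on a fixed steel stand (draining rack), centre lines at y = -62, 0, +62 mm. x points uphill (7 degrees above level), y is level across them, z is square to the floors (z = 0). Origin: middle floor, at the rib, 66 mm above the table. Each is 36 mm wide inside, walls 2 mm thick, 10 mm high, from x = -195 (open spout) to +47 mm
- rib (a point): middle of the rib of the middle gutter, on its crest, 3 mm above the gutters' origin. A rounded black nylon rib (4 mm radius, standing 3 mm above the floor, with a gap in its middle) crosses each of the three gutters here, at x = 0
- seat (a point): the seat of the middle gutter, on its floor 13 mm uphill of the rib (the others 62 mm to either side). A vertebra that has come over the rib drops in here by itself and leans back on the rib, its centre about 13 mm uphill of the rib
- end_stop (a point): the end stop of the middle gutter: foot of the plate's face at x = +44 mm of the gutters, 16 mm high, the same in all three; a seated vertebra has 5 to 9 mm of play before it
- tabs (a point): low end of the middle gutter: inner face of the turned-up tabs at x = -172 mm of the gutters, on the floor. They stand 10 mm high, 3 mm thick, with a 14 mm drain slot between, in all three gutters; the floor here is 45 mm above the table
- vertebra_large: fossil shark vertebra: brown bone disc with hollow faces, 52 mm in diameter, 30 mm thick, about 100 g, on its edge like a wheel in any one of the gutters, at first against the tabs at the low end. It slides and rolls easily and runs back if let go before the rib. Origin: centre of the disc; its y axis is the disc's axis, across the gutter; x and z turn as it rolls
- vertebra_small: fossil shark vertebra: brown bone disc with hollow faces, 46 mm in diameter, 28 mm thick, about 70 g, on its edge like a wheel in any one of the gutters, at first against the tabs at the low end. It slides and rolls easily and runs back if let go before the rib. Origin: centre of the disc; its y axis is the disc's axis, across the gutter; x and z turn as it rolls
- nodule: coral nodule: a pale, bumpy stone ball 42 mm in diameter, resting against the tabs at the low end of the remaining gutter; to be left there. Origin: its centre
- tray: blue enamel drip tray on the table under the spouts of the gutters, 150 x 230 mm and 25 mm high, its length across the gutters. Origin: centre of its underside
- caliper: steel caliper lying flat beside the rack, 235 mm long along its x axis, 14 mm high. Origin: centre of its underside
- brush: soft brush lying beside the rack, handle along its x axis, under 30 mm high. Origin: underside, near the middle
- jar: small clear jar with a cap, 48 mm in diameter and 65 mm high, standing beside the rack. Origin: centre of its underside
- sieve: round brass hand sieve, 152 mm in diameter and 45 mm high, on the table beyond the high end of the gutters. Origin: centre of its underside
- specimen_box: open card box with shark teeth, 100 x 75 x 22 mm, on the table beyond the tray. Origin: centre of its underside
Things that resemble listed ones, but are neither listed nor needed, are in the scene too. Leave any blue look-alike of the vertebra_large alone.

How it is judged (in metres and radians):
At the end, for the whole second after the job is handed in: Both vertebrae stand on edge at rest in their seats: centres 6 to 24 mm uphill of the rib, within 4 mm of resting height over the gutter floor, axes within 0.3 rad of square across it; the nodule still lies at the low end of its gutter, its centre over 130 mm downhill of the rib (x of vertebra_large in the frame of gutters between 0.006 and 0.024 m and z of vertebra_large in the frame of gutters between 0.022 and 0.03 m and angle between the y axis of each of vertebra_large, vertebra_small and the y axis of gutters, either way round below 0.3 rad and linear speed of each of vertebra_large, vertebra_small below 0.01 m/s and x of vertebra_small in the frame of gutters between 0.006 and 0.024 m and z of vertebra_small in the frame of gutters between 0.019 and 0.027 m and x of nodule in the frame of gutters below -0.13 m and z of nodule in the frame of gutters below 0.027 m); the robot touches nothing.
It fails at once if a vertebra is lifted more than 10 mm off the gutter floor (z of vertebra_large in the frame of gutters above 0.036 m or z of vertebra_small in the frame of gutters above 0.033 m).
It fails at once if a vertebra is gripped, or pressed by the fingers with more than 15 N (contact force between the fingers and vertebra_large above 15 N or contact force between the fingers and vertebra_small above 15 N).
It fails at once if a vertebra is flicked or let run: it moves faster than 0.4 m/s (linear speed of any of vertebra_large, vertebra_small above 0.4 m/s).
It fails at once if the coral nodule is moved more than 25 mm (distance of nodule from where it was at the start of the episode above 0.025 m).
It fails at once if another thing on the table (tray, caliper, brush, jar, sieve, specimen box) is moved more than 25 mm (distance of any of tray, caliper, brush, jar, sieve, specimen_box from where it was at the start of the episode above 0.025 m).
It also fails if it takes over 51 s, if anything falls off the work surface, if the arm or the gripper's body presses on something with over 40 N, if the wrist force passes 120 N, or if a joint passes its speed limit or range.

## Working session

There is one attempt and no reset: what is moved stays moved. The work goes in short steps, Python scripts to look and compute and a tool call to move; the robot and the scene stay as the last step left them, time stands still between calls to the robot, and variables do not carry over. Pictures are saved under pics/ and viewed, about 8 in all and at most 12, crops included, and the job is handed in when it is done.

Besides the shell and the picture viewer there is one more tool, called after "Emit:" as name([rows], argument=value, ...), one row to a line, values as JSON. drive_tool: Moves the arm, as the interface text tells. Its arguments: {"type":"object","properties":{"plan":{"type":"array"},"grip_force":{"type":"number"}},"required":["plan"]}

```bash
mkdir -p pics; ls; python3 - <<'E'
from cell import robot
import cv2,pickle
s=robot.sense(); print(s)
for n in ("scene","top"):
    f=robot.grab_frame(n); cv2.imwrite(f"pics/{n}0.png",f["img"]); pickle.dump(f,open(f"{n}0.pkl","wb")); print(n,f["K"],f["pose"])
E
```

```text
pics
{'clock': 0.0, 'joint_positions': array([ 1.37663156e+00,  3.85562536e-01,  6.63392682e-03, -4.89077223e-04,
       -1.19399810e+00, -2.58575672e-01]), 'qd': array([ 9.25816642e-04,  3.94018092e-04, -2.72726885e-05,  1.28428372e-03,
       -1.60743514e-03,  2.95367300e-04]), 'effort': array([ 4.60262220e-05, -3.90664494e+01,  1.87407947e+01,  4.21983361e+00,
        1.10104261e-02, -1.94015411e-04]), 'tcp_pos': array([273.13183447, 561.49517482, 221.46063584]), 'ee_rot': array([-0.3743361 ,  0.37560093, -0.59905859,  0.59993768]), 'wrist_force': array([0.10838958, 0.33310954, 1.46491281]), 'ft_torque': array([-0.01858102,  0.02701796, -0.01083298]), 'grip_width': 86.7632610863961}
scene [[458.49779533   0.         315.15320012]
 [  0.         458.49779533 206.95174777]
 [  0.           0.           1.        ]] [[-5.59763263e-01 -6.37881251e-01  5.28935344e-01  1.16380674e+03]
 [ 8.28646542e-01 -4.33327856e-01  3.54361226e-01  4.17426392e+02]
 [ 3.16203634e-03  6.36658840e-01  7.71139107e-01  1.00352744e+03]
 [ 0.00000000e+00  0.00000000e+00  0.00000000e+00  1.00000000e+00]]
top [[478.76167279   0.         313.94311275]
 [  0.         478.76167279 198.4752846 ]
 [  0.           0.           1.        ]] [[ 1.67576240e-02  9.88916533e-01 -1.47523804e-01  3.89216859e+02]
 [-9.99805784e-01  1.81038600e-02  7.78746969e-03 -8.39682760e+00]
 [ 1.03719078e-02  1.47364653e-01  9.89027847e-01  1.09883513e+03]
 [ 0.00000000e+00  0.00000000e+00  0.00000000e+00  1.00000000e+00]]
```

View pics/scene0.png

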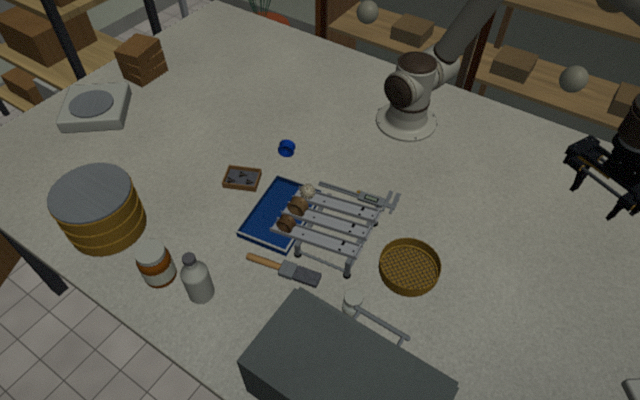

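View pics/top0.png

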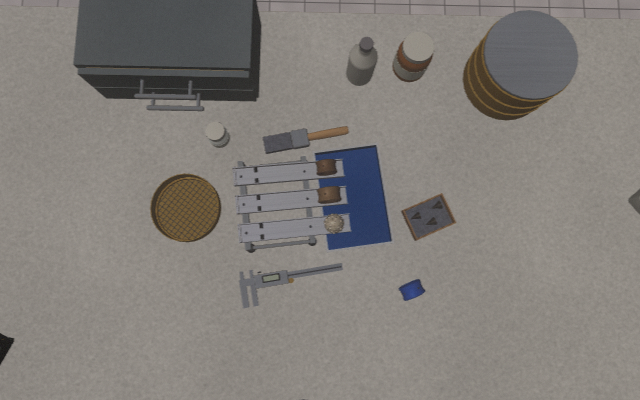

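The scene shows the rack with two brown discs in the far and middle gutters, and the nodule in the near one. In the top view they are at (327,168), (329,195) and (334,224). Uphill is image left, which is about world +y.

```bash
python3 - <<'E'
import cv2,pickle
f=pickle.load(open("top0.pkl","rb"))
cv2.imwrite("pics/topcrop.png",cv2.resize(f["img"][145:260,225:360],None,fx=5.9,fy=5.2,interpolation=cv2.INTER_CUBIC))
E
```

```text
(no output)
```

View pics/topcrop.png

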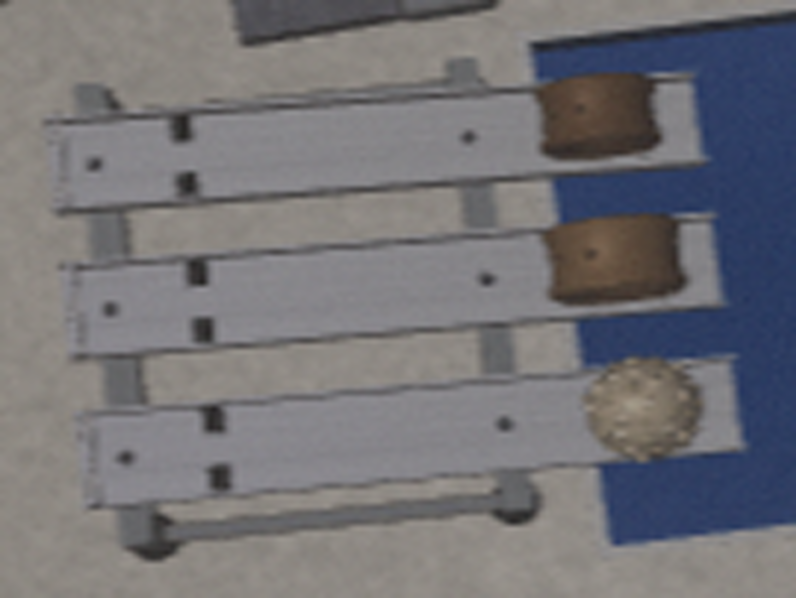

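```bash
cat > h.py <<'E'
import numpy as np,pickle
from scipy.spatial.transform import Rotation as R
def ray(f,uv,P=None):
    P=f["pose"] if P is None else P
    K=f["K"]; d=np.array([(uv[0]-K[0,2])/K[0,0],-(uv[1]-K[1,2])/K[1,1],-1]); return P[:3,3],P[:3,:3]@d
def onz(f,uv,z,P=None):
    o,d=ray(f,uv,P); return o+d*(z-o[2])/d[2]
def rot(s): q=s["ee_rot"]; return R.from_quat([q[1],q[2],q[3],q[0]])
E
python3 - <<'E'
from h import *
from cell import robot
np.set_printoptions(precision=1,suppress=True)
f=pickle.load(open("top0.pkl","rb"))
c=lambda u,v:(u/5.9+225-.5+.085,v/5.2+145-.5+.1)
ribs=[np.mean([onz(f,c(*a),68) for a in p],0) for p in [((181,127),(187,183)),((197,271),(204,329)),((213.5,418),(220,477))]]
print("ribs",*ribs)
for a,b in [((94,164),(468,137)),((110,309),(487,279)),((125,457),(505,424))]:
    # holes: z guess 66+x sin7
    A=onz(f,c(*a),69.5);B=onz(f,c(*b),53); d=A-B; print("hole dir",np.degrees(np.arctan2(d[1],d[0])),A,B)
d=ribs[0]-ribs[2]; print("across",np.degrees(np.arctan2(d[1],d[0])),np.linalg.norm(d))
for n,l,r,z in [("far",(540,120),(661,120),70),("mid",(548,260),(685,260),72)]:
    print(n,onz(f,c(*l),z),onz(f,c(*r),z))
print("nod",onz(f,c(643,410),68))
D=f["depth"]
for uv in [(300,173),(300,201),(300,229),(327,167),(330,195)]:
    o,dd=ray(f,uv); print(uv,o+dd*D[uv[1],uv[0]])
s=robot.sense(); M=rot(s).as_matrix(); np.set_printoptions(precision=3,suppress=True);print(M)
E
```

```text
ribs [594.  111.8  68. ] [532.4 103.6  68. ] [470.9  95.6  68. ]
hole dir 97.27628777739021 [589.2 144.8  69.5] [606.8   6.8  53. ]
hole dir 97.27926248716186 [527.8 136.5  69.5] [545.4  -1.6  53. ]
hole dir 97.26455417780643 [466.2 128.7  69.5] [483.8  -9.4  53. ]
across 7.501520106680601 124.14313654691304
far [611.1 -20.1  70. ] [611.9 -65.1  70. ]
mid [551. -24.  72.] [552.  -74.4  72. ]
nod [489.2 -59.8  68. ]
(300, 173) [601.9  15.3  53.5]
(300, 201) [538.7  14.   55.2]
(300, 229) [476.8  12.6  57.3]
(327, 167) [608.1 -43.2  92.6]
(330, 195) [547.4 -50.4  92.8]
[[-0.438 -0.001  0.899]
 [-0.899 -0.002 -0.438]
 [ 0.002 -1.     0.   ]]
```

The large vertebra is in the middle gutter at about (552,-49,73), and the small one is in the far gutter. Uphill heading is 97.4°. Next I shut the fingers and move above the spout of the middle gutter, with the jaws across it.

Emit:
drive_tool([
  [[8, -20, 0, 0, 0, -2, 0], [18, -41, 0, 0, 0, -3.6, 0], [18, -41, 0, 0, 0, -3.6, 0], [18, -41, 0, 0, 0, -3.6, 0], [18, -41, 0, 0, 0, -3.6, 0], [18, -41, 0, 0, 0, -3.6, 0], [18, -41, 0, 0, 0, -3.6, 0], [18, -41, 0, 0, 0, -3.6, 0], [18, -41, 0, 0, 0, -3.6, 0], [18, -41, 0, 0, 0, -3.6, 0], [18, -41, 0, 0, 0, -3.6, 0], [18, -41, 0, 0, 0, -3.6, 0], [18, -41, 0, 0, 0, -3.6, 0], [18, -41, 0, 0, 0, -3.6, 0], [18, -41, 0, 0, 0, -3.6, 0], [18, -41, 0, 0, 0, -3.6, 0], [17, -41, 0, 0, 0, -3.6, 0], [8, -20, 0, 0, 0, 0, 0], [0, 0, 0, 0, 0, 0, 0], [0, 0, 0, 0, 0, 0, 0]],
])

```text
clock: 2.6
tcp_pos: [575.7, -133.4, 222.5]
ee_rot: [0.028, -0.028, 0.707, -0.706]
wrist_force: [-0.5, 0.0, -0.5]
grip_width: 0.4
```

```bash
python3 - <<'E'
from h import *
from cell import robot
import cv2
np.set_printoptions(precision=3,suppress=True)
s=robot.sense(); print(s["clock"],s["tcp_pos"],s["wrist_force"],s["grip_width"]);print(rot(s).as_matrix())
f=robot.grab_frame("wrist"); cv2.imwrite("pics/w1.png",f["img"]); print(f["K"],f["mount"]); pickle.dump((s,f),open("w1.pkl","wb"))
E
```

```text
2.6 [ 575.707 -133.384  222.5  ] [-0.531  0.024 -0.46 ] 0.37237283512357366
[[-0.997 -0.001  0.078]
 [-0.078  0.    -0.997]
 [ 0.001 -1.    -0.   ]]
[[336.279   0.    320.559]
 [  0.    336.279 197.859]
 [  0.      0.      1.   ]] [[   1.       0.       0.001    1.974]
 [   0.001    0.274   -0.962 -161.594]
 [  -0.001    0.962    0.274   75.319]
 [   0.       0.       0.       1.   ]]
```

View pics/w1.png

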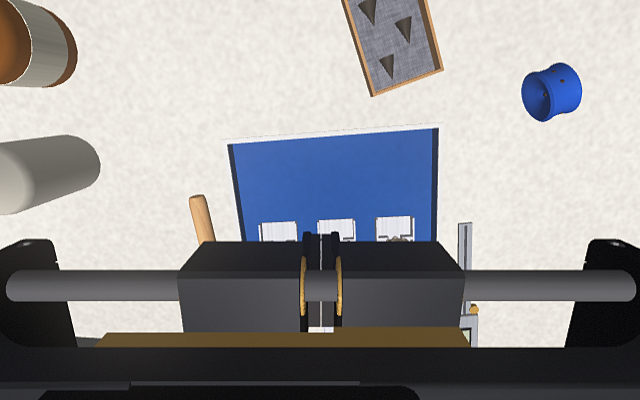

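Emit:
drive_tool([
  [[-5, 10, -20, 0, 0, 1, 0], [-6, 10, -35, 0, 0, 1, 0], [-5.6, 10.3, -40, 0, 0, 0.9, 0], [0, 0, -36, 0, 0, 0, 0], [0, 0, -22, 0, 0, 0, 0], [0, 0, -10, 0, 0, 0, 0], [0, 0, -3.5, 0, 0, 0, 0], [0, 0, 0, 0, 0, 0, 0]],
])

```text
clock: 3.65
tcp_pos: [560.4, -103.4, 56.8]
ee_rot: [-0.046, 0.045, -0.706, 0.706]
wrist_force: [-0.4, 0.1, -0.3]
grip_width: -0.1
```

```bash
python3 - <<'E'
from h import *
from cell import robot
import cv2
f=robot.grab_frame("scene"); cv2.imwrite("pics/s2.png",cv2.resize(f["img"][165:285,230:410],None,fx=4.4,fy=4.4,interpolation=cv2.INTER_CUBIC))
E
```

```text
(no output)
```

View pics/s2.png

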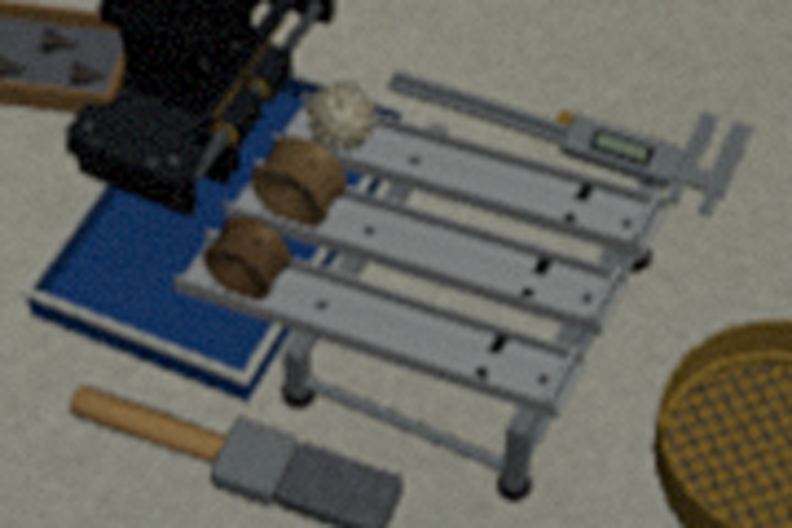

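Emit:
drive_tool([
  [[-1.5, 3, 0, 0, 0, 0, 0], [-0.5, 4, 0.5, 0, 0, 0, 0], [-0.5, 4, 0.5, 0, 0, 0, 0], [-0.5, 4, 0.5, 0, 0, 0, 0], [-0.5, 4, 0.5, 0, 0, 0, 0], [-0.5, 4, 0.5, 0, 0, 0, 0], [-0.5, 4, 0.5, 0, 0, 0, 0], [-0.5, 4, 0.5, 0, 0, 0, 0], [-0.5, 4, 0.5, 0, 0, 0, 0], [-0.5, 4, 0.5, 0, 0, 0, 0]],
])

```text
clock: 4.95
tcp_pos: [553.8, -64.4, 60.6]
ee_rot: [-0.045, 0.045, -0.706, 0.706]
wrist_force: [0.1, -0.0, 0.7]
grip_width: 0.1
```

```bash
cat > look.py <<'E'
import sys,cv2
from h import *
from cell import robot
np.set_printoptions(precision=1,suppress=True)
O=np.array([532.4,103.6,66]);t=np.radians(97.4);c7,s7=np.cos(np.radians(7)),np.sin(np.radians(7))
ux=np.array([np.cos(t)*c7,np.sin(t)*c7,s7]);uy=np.array([-np.sin(t),np.cos(t),0]);uz=np.cross(ux,uy)
G=np.array([ux,uy,uz])
s=robot.sense();print("tcp_g",G@(s["tcp_pos"]-O),s["clock"],s["wrist_force"])
for n in ("scene","top"):
    f=robot.grab_frame(n);h=cv2.cvtColor(f["img"],cv2.COLOR_BGR2HSV)
    D=f["depth"];v,u=np.mgrid[0:400,0:640];K=f["K"]
    P=np.stack([(u-K[0,2])/K[0,0]*D,-(v-K[1,2])/K[1,1]*D,-D],-1)@f["pose"][:3,:3].T+f["pose"][:3,3]
    g=(P-O)@G.T
    for nm,y0,r in (("large",0,26),("small",-62,23),("nodule",62,21)):
        m=(abs(g[...,1]-y0)<16)&(g[...,2]>14)&(g[...,2]<62)&(g[...,0]>-220)&(g[...,0]<60)&(D>0)&(h[...,1]>60)
        if m.sum()>8:
            q=g[m];x,z=q[:,0],q[:,2]; print(n,nm,m.sum(),"x %.1f..%.1f mid %.1f zmax %.1f"%(*np.percentile(x,[3,97]),np.percentile(x,[3,97]).mean(),np.percentile(z,97)))
if len(sys.argv)>1:
    f=robot.grab_frame("scene");cv2.imwrite(f"pics/{sys.argv[1]}.png",cv2.resize(f["img"][165:285,230:410],None,fx=4.4,fy=4.4,interpolation=cv2.INTER_CUBIC))
E
python3 look.py
```

```text
tcp_g [-168.8    0.5   15.3] 4.95 [ 0.1 -0.   0.7]
scene large 297 x -161.1..-106.6 mid -133.9 zmax 54.4
scene small 200 x -169.4..-131.6 mid -150.5 zmax 48.1
top large 80 x -125.7..-105.3 mid -115.5 zmax 52.0
```

Contact is made and the disc is following the finger.

Emit:
drive_tool([
  [[-0.6, 5, 0.6, 0, 0, 0, 0], [-0.6, 5, 0.6, 0, 0, 0, 0], [-0.6, 5, 0.6, 0, 0, 0, 0], [-0.6, 5, 0.6, 0, 0, 0, 0], [-0.6, 5, 0.6, 0, 0, 0, 0], [-0.6, 5, 0.6, 0, 0, 0, 0], [-0.6, 5, 0.6, 0, 0, 0, 0], [-0.7, 5, 0.6, 0, 0, 0, 0], [-0.7, 5, 0.6, 0, 0, 0, 0], [-0.7, 5, 0.6, 0, 0, 0, 0], [-0.7, 5, 0.6, 0, 0, 0, 0], [-0.7, 5, 0.6, 0, 0, 0, 0], [-0.7, 5, 0.6, 0, 0, 0, 0], [-0.7, 5, 0.6, 0, 0, 0, 0], [-0.7, 5, 0.6, 0, 0, 0, 0], [-0.7, 5, 0.6, 0, 0, 0, 0], [-0.7, 5, 0.6, 0, 0, 0, 0], [-0.7, 4, 0.5, 0, 0, 0, 0]],
])

```text
clock: 7.3
tcp_pos: [541.8, 24.7, 71.3]
ee_rot: [0.045, -0.045, 0.706, -0.706]
wrist_force: [-0.0, -0.2, 0.5]
grip_width: 0.7
```

```bash
python3 look.py s3
```

```text
tcp_g [-78.3   0.8  14.9] 7.3 [-0.  -0.2  0.5]
scene large 280 x -62.4..-16.1 mid -39.2 zmax 55.5
scene small 218 x -169.5..-131.7 mid -150.6 zmax 48.8
top large 31 x -29.9..-15.5 mid -22.7 zmax 50.5
top small 230 x -168.2..-132.1 mid -150.1 zmax 46.6
```

View pics/s3.png

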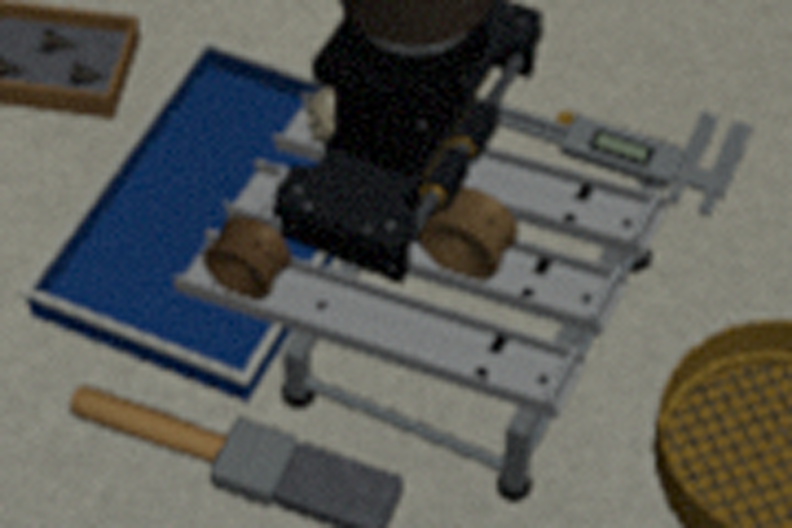

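Emit:
drive_tool([
  [[-0.7, 5, 0.7, 0, 0, 0, 0], [-0.7, 5, 0.7, 0, 0, 0, 0], [-0.7, 5, 0.6, 0, 0, 0, 0], [-0.7, 5, 0.6, 0, 0, 0, 0], [-0.6, 4, 0.5, 0, 0, 0, 0], [-0.3, 2.5, 0.3, 0, 0, 0, 0], [-0.3, 2.5, 0.3, 0, 0, 0, 0], [-0.3, 2.5, 0.3, 0, 0, 0, 0], [-0.3, 2.5, 0.3, 0, 0, 0, 0], [-0.3, 2.5, 0.3, 0, 0, 0, 0], [-0.3, 2.5, 0.3, 0, 0, 0, 0], [-0.3, 2.5, 0.3, 0, 0, 0, 0], [-0.3, 2.5, 0.3, 0, 0, 0, 0], [-0.3, 2, 0.3, 0, 0, 0, 0], [0, 0, 0, 0, 0, 0, 0]],
])

```text
clock: 9.32
tcp_pos: [535.8, 70.5, 77.0]
ee_rot: [0.045, -0.045, 0.706, -0.706]
wrist_force: [-0.4, -0.1, 0.8]
grip_width: 0.6
```

```bash
python3 look.py
```

```text
tcp_g [-31.6   0.9  15. ] 9.325 [-0.4 -0.1  0.8]
scene large 307 x -1.7..42.7 mid 20.5 zmax 54.3
scene small 220 x -168.7..-131.6 mid -150.2 zmax 48.4
top large 33 x 17.8..38.7 mid 28.3 zmax 52.0
top small 214 x -166.5..-132.1 mid -149.3 zmax 46.4
```

Emit:
drive_tool([
  [[0.6, -5, -0.6, 0, 0, 0, 0], [1.4, -10, -1.2, 0, 0, 0, 0], [1, -8, 15, 0, 0, 0, 0], [0, 0, 30, 0, 0, 0, 0], [4, -7, 25, 0, 0, 0, 0], [13, -23, 5, 0, 0, 0, 0], [13, -23, 0, 0, 0, 0, 0], [13, -23, 0, 0, 0, 0, 0], [13, -23, 0, 0, 0, 0, 0], [13, -23, 0, 0, 0, 0, 0], [10, -17, 0, 0, 0, 0, 0], [3, -5, 0, 0, 0, 0, 0], [0, -9, -10, 0, 0, 0, 0], [0, 0, -30, 0, 0, 0, 0], [0, 0, -30, 0, 0, 0, 0], [0, 0, -15, 0, 0, 0, 0], [0, 0, -7, 0, 0, 0, 0], [0, 0, 0, 0, 0, 0, 0]],
])

```text
clock: 11.68
tcp_pos: [621.0, -105.6, 58.4]
ee_rot: [-0.046, 0.045, -0.706, 0.706]
wrist_force: [0.5, -0.3, 0.0]
grip_width: 0.3
```

```bash
python3 look.py s4
```

```text
tcp_g [-218.1  -60.9   19.2] 11.675 [ 0.5 -0.3  0. ]
scene large 304 x -6.8..37.1 mid 15.1 zmax 54.1
scene small 263 x -214.3..-131.3 mid -172.8 zmax 48.9
top small 231 x -169.3..-132.1 mid -150.7 zmax 46.4
```

View pics/s4.png

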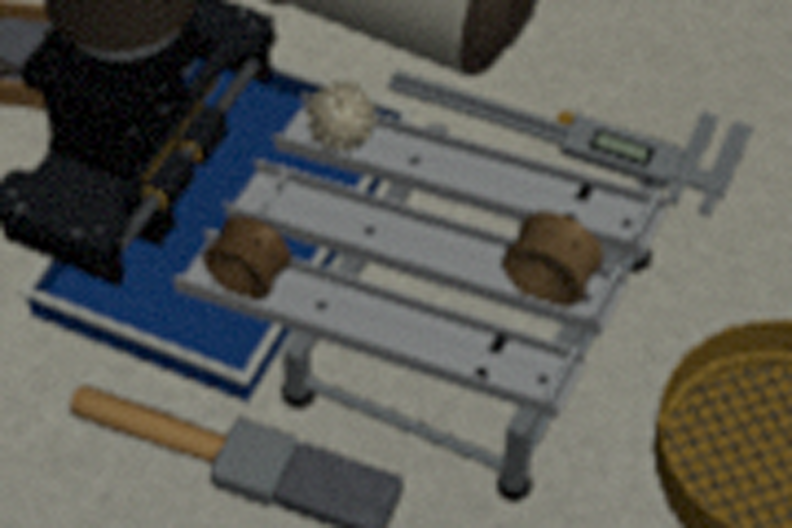

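The large vertebra is seated. Now the small one.

Emit:
drive_tool([
  [[0.5, 4, -2.5, 0, 0, 0, 0], [-0.2, 5, -1, 0, 0, 0, 0], [-0.6, 5, 0.6, 0, 0, 0, 0], [-0.6, 5, 0.6, 0, 0, 0, 0], [-0.5, 4, 0.5, 0, 0, 0, 0], [-0.4, 3, 0.4, 0, 0, 0, 0], [-0.4, 3, 0.4, 0, 0, 0, 0], [-0.4, 3, 0.4, 0, 0, 0, 0], [-0.5, 4, 0.5, 0, 0, 0, 0], [-0.6, 5, 0.6, 0, 0, 0, 0], [-0.6, 5, 0.6, 0, 0, 0, 0]],
])

```text
clock: 13.2
tcp_pos: [616.5, -59.4, 59.4]
ee_rot: [0.045, -0.045, 0.706, -0.706]
wrist_force: [-0.9, 0.3, 0.4]
grip_width: 0.4
```

```bash
python3 look.py
```

```text
tcp_g [-171.9  -62.4   14.5] 13.2 [-0.9  0.3  0.4]
scene large 301 x -6.8..36.7 mid 15.0 zmax 54.4
scene small 245 x -166.0..-115.0 mid -140.5 zmax 49.1
top small 114 x -130.8..-114.0 mid -122.4 zmax 45.6
```

Emit:
drive_tool([
  [[-0.6, 5, 0.6, 0, 0, 0, 0], [-0.6, 5, 0.6, 0, 0, 0, 0], [-0.6, 5, 0.6, 0, 0, 0, 0], [-0.6, 5, 0.6, 0, 0, 0, 0], [-0.6, 5, 0.6, 0, 0, 0, 0], [-0.6, 5, 0.6, 0, 0, 0, 0], [-0.7, 5, 0.6, 0, 0, 0, 0], [-0.7, 5, 0.6, 0, 0, 0, 0], [-0.7, 5, 0.6, 0, 0, 0, 0], [-0.7, 5, 0.7, 0, 0, 0, 0], [-0.7, 5, 0.6, 0, 0, 0, 0], [-0.7, 5, 0.6, 0, 0, 0, 0], [-0.7, 5, 0.7, 0, 0, 0, 0], [-0.7, 5, 0.6, 0, 0, 0, 0], [-0.7, 5, 0.6, 0, 0, 0, 0], [-0.7, 5, 0.7, 0, 0, 0, 0], [-0.7, 5, 0.6, 0, 0, 0, 0], [-0.7, 5, 0.6, 0, 0, 0, 0], [-0.7, 5, 0.7, 0, 0, 0, 0], [-0.6, 4, 0.5, 0, 0, 0, 0]],
])

```text
clock: 15.8
tcp_pos: [603.2, 39.6, 71.7]
ee_rot: [0.045, -0.045, 0.706, -0.706]
wrist_force: [-0.8, -0.2, 0.2]
grip_width: 0.6
```

```bash
python3 look.py
```

```text
tcp_g [-71.3 -61.9  14.5] 15.8 [-0.8 -0.2  0.2]
scene large 302 x -6.5..37.1 mid 15.3 zmax 54.7
scene small 231 x -57.2..-14.9 mid -36.0 zmax 48.4
top large 314 x -6.9..35.5 mid 14.3 zmax 52.0
top small 72 x -25.6..-13.7 mid -19.7 zmax 43.9
```

Emit:
drive_tool([
  [[-0.7, 5, 0.6, 0, 0, 0, 0], [-0.7, 5, 0.6, 0, 0, 0, 0], [-0.7, 5, 0.6, 0, 0, 0, 0], [-0.6, 4, 0.5, 0, 0, 0, 0], [-0.3, 2.5, 0.3, 0, 0, 0, 0], [-0.3, 2.5, 0.3, 0, 0, 0, 0], [-0.3, 2.5, 0.3, 0, 0, 0, 0], [-0.3, 2.5, 0.3, 0, 0, 0, 0], [-0.3, 2.5, 0.3, 0, 0, 0, 0], [-0.3, 2.5, 0.3, 0, 0, 0, 0], [-0.3, 2.5, 0.3, 0, 0, 0, 0], [-0.3, 2.5, 0.3, 0, 0, 0, 0], [-0.3, 2.5, 0.3, 0, 0, 0, 0], [0, 0, 0, 0, 0, 0, 0]],
])

```text
clock: 17.65
tcp_pos: [597.8, 81.1, 76.7]
ee_rot: [0.045, -0.045, 0.706, -0.706]
wrist_force: [-0.4, -0.1, 0.1]
grip_width: 0.6
```

```bash
python3 look.py
```

```text
tcp_g [-29.2 -61.9  14.3] 17.65 [-0.4 -0.1  0.1]
scene large 274 x -4.1..37.4 mid 16.6 zmax 54.2
scene small 246 x 1.8..40.9 mid 21.4 zmax 48.6
top large 121 x 16.0..36.5 mid 26.2 zmax 52.2
top small 142 x 20.6..41.6 mid 31.1 zmax 46.3
```

Emit:
drive_tool([
  [[0.6, -5, -0.6, 0, 0, 0, 0], [1.4, -10, -1.2, 0, 0, 0, 0], [1, -8, 15, 0, 0, 0, 0], [0, 0, 30, 0, 0, 0, 0], [0, -20, 30, 0, 0, 0, 0], [0, -40, 30, 0, 0, 0, 0], [0, -40, 20, 0, 0, 0, 0], [0, -40, 0, 0, 0, 0, 0], [0, -20, 0, 0, 0, 0, 0], [0, 0, 0, 0, 0, 0, 0], [0, 0, 0, 0, 0, 0, 0]],
])

```text
clock: 19.12
tcp_pos: [600.8, -101.7, 199.8]
ee_rot: [0.045, -0.046, 0.706, -0.706]
wrist_force: [-0.1, 0.7, -0.1]
grip_width: 0.6
```

```bash
python3 look.py s5
```

```text
tcp_g [-194.5  -41.4  158.7] 19.125 [-0.1  0.7 -0.1]
scene large 300 x -6.1..37.3 mid 15.6 zmax 54.2
scene small 244 x -5.4..33.3 mid 13.9 zmax 48.0
```

View pics/s5.png

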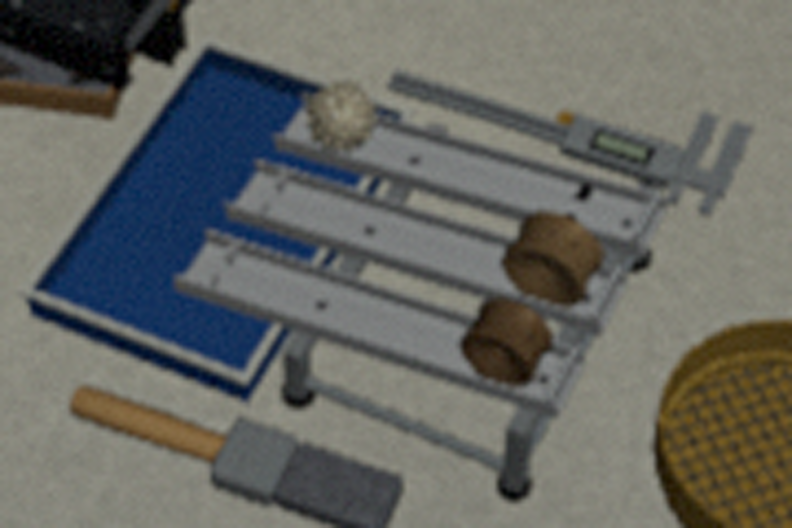

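Both discs are in their seats and the nodule is still at its low end. I'll let things settle, check again, and hand in.

Emit:
drive_tool([
  [[0, 0, 0, 0, 0, 0, 0], [0, 0, 0, 0, 0, 0, 0], [0, 0, 0, 0, 0, 0, 0], [0, 0, 0, 0, 0, 0, 0], [0, 0, 0, 0, 0, 0, 0], [0, 0, 0, 0, 0, 0, 0], [0, 0, 0, 0, 0, 0, 0], [0, 0, 0, 0, 0, 0, 0], [0, 0, 0, 0, 0, 0, 0], [0, 0, 0, 0, 0, 0, 0], [0, 0, 0, 0, 0, 0, 0], [0, 0, 0, 0, 0, 0, 0]],
])

```text
clock: 20.78
tcp_pos: [600.8, -102.2, 199.8]
ee_rot: [0.045, -0.045, 0.706, -0.706]
wrist_force: [-0.4, 1.0, 0.7]
grip_width: 0.3
```

```bash
python3 look.py && python3 -c "
from cell import robot
print(robot.sign_off())"
```

```text
tcp_g [-195.   -41.3  158.8] 20.775 [-0.4  1.   0.7]
scene large 303 x -6.0..36.8 mid 15.4 zmax 54.4
scene small 243 x -4.9..33.3 mid 14.2 zmax 48.6
the job is handed in; nothing more can be done
None
```

I pushed both vertebrae up their gutters and over the rib with the shut fingertips, and both now stand on edge in their seats. I backed the arm clear and handed the job in at about 21 s.

- **Vertebrae:** The last scene-camera check put the large one (middle gutter) about 11–15 mm uphill of the rib and the small one (far gutter) about 10–14 mm. Both were at resting height, and neither had moved since the check about 1.6 s earlier.
- **Nodule:** The last picture shows it still at the low end of its gutter. My depth mask never picked it up, so I checked it only by eye.
- **Other items:** Nothing else visible in that picture had moved. It cuts off part of the sieve and the specimen box, and it does not show the jar or the blue look-alike.
- **Force and speed:** The wrist force stayed within about 1 N at every reading between moves. I did not measure the contact force or the discs' speed directly; the pushes ran at about 20–40 mm/s.
- **Disagreement between cameras:** The top view gave no reading of either disc in the last check, probably because the arm was in the way. The final positions therefore rest on the scene camera alone.

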